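Clamp a board in a dead-man glue clamp and hold the dial

TASK

Stand the loose board on its long narrow edge in the glue clamp, lowered in rather than dropped, between the cork fence and the clamp pad, with its dark brown laminated face towards the cork fence, and let go of it. Then turn the spring-return dial clockwise past its first two clicks to the third (green mark), not beyond into the red, so that the pad clamps the board against the fence. The dial springs back when let go: finish while still holding it at the third click, hands off the board, and leave the other things on the bench where they are.

Things in the scene. Friction and masses are not known exactly. Their poses are not given: they have to be found in the camera images.
- board: loose wooden board (two glued together) standing on a long edge: 160 mm long (its x), 40 mm thick (its y), 70 mm high, about 0.3 kg. Origin: centre of its underside. Its -y face is laminated dark brown, the +y face (two small dowel holes), the ends and edges are light raw wood
- brown_face (a point): centre of the board's dark brown face (board frame 0, -20, 35 mm)
- glue_clamp: glue clamp, fixed: plywood base 250x210 mm, 12 mm thick. Origin on the base's underside in the middle of the clamped board's place; z up, +x to the fence. Fence face (cork) at x +20, fence 24 mm high over the base; end stops with inner faces at y +-85.5, 16 mm high. Open pad's face at x -29, so the open slot is 49x171 mm, its middle x -4.5. Dial axis at x -125, y 0, on a housing 92x96 mm with its top at z 52
- dial (a joint): dial angle, rad: 0 at rest, grows as it is turned clockwise seen from above. Clicks (shallow detents) at 0.4, 0.8 and 1.2 (third, green mark); red from 1.45, stop at 1.6. Spring 0.08 N m at rest, 0.18 at 1.2; clicks +-0.08; with a board clamped it takes about 0.25 N m to hold 1.2 and 0.4 at 1.35. It springs back to 0 from everywhere when let go
- dial_grip (a point): point on the dial axis at which to take the dial's black bar grip, 84 mm over the table, 12 mm below the bar's top. Turns with the dial: x along the bar (52 mm long, white pointer line at the +x end), y across it (14 mm thick), z up. The bar is 36 mm high, on a disc of radius 29 mm whose top is 60 mm over the table. At dial 0, x points 0.6 rad left (counterclockwise) of the clamp's x
- press_pad: clamp pad, rubber-faced, 60 mm wide, 22 mm high, moved towards the fence (clamp's +x) by the dial, 8.5 mm per rad; it pushes the board along to the fence, meets full resistance at about dial 1.07 and presses about 9 N at 1.2. Origin: in its front face, lower edge; pad top 36 mm over the table
- masking_tape: roll of cream masking tape, 101 mm across, 25 high, a bystander; origin under its centre
- sanding_block: brown sanding block 126x97x24 mm, a bystander; origin under its centre
- spring_clamp: black spring clamp 142x97x20 mm, a bystander; origin under its centre
- dowel_pot: blue pot of dowels, 68 mm across, 62 high, a bystander; origin under its centre
Mind the look-alikes: they are no part of the job. Leave any orange or turquoise look-alike of the board alone.

How it is judged:
By the outcome, as a careful person would: the job done as asked, in the order asked, and still so for the second after the job is handed in, while the arm keeps its last pose, push and grip.
It also fails if it takes over 51 s, if anything falls off the work surface, if the arm or the gripper's body presses on something with over 40 N, if the wrist force passes 120 N, or if a joint passes its speed limit or range.

ROBOT

A 6-joint arm with a two-finger parallel gripper is mounted at the origin on a cart in front of the work surface, level with it; the furniture and walls round the work are solid. World frame = base frame: x ahead of the robot, y to its left, z up, the work surface at z = 0. Lengths are in m, angles in rad, forces in N, time in s.
With the tool pointing down it reaches from about 0.25 to 0.775 m from the base axis. Payload 4 kg.
Tool frame: the origin (TCP) lies on the front face of the gripper's body, between the roots of the fingers; the fingertips stand 73 mm ahead of it and the grasp point (between the pads) lies 54 mm ahead of it; z points along the fingers, y is the line along which they close (so a half turn about z gives the same grasp; the last joint's range is limited). The gripper opens to 85 mm and grips with 20 to 120 N. Pads are 22 mm wide; open, the fingers measure 114 mm over their backs; the gripper's body (76 mm by 85 mm) begins 54 mm behind the grasp point. The pads swing forward as they close: fully open they stand 13 mm farther back than shut.
Start: joints at [-1.416, 0.087, 1.371, -0, 1.684, -0.103], TCP at [0.14, -0.532, 0.304] pointing down, gripper open.
Joint ranges: [-3.1, 3.1], [-0.76, 2.03], [0.27, 2.55], [-1.08, 4.22], [0.17, 2.65], [-2.57, 2.57]. Speed limits (rad/s): [2.79, 2.79, 3.14, 3.14, 3.14, 3.14].

INTERFACE

Orientations are given as a rotation vector (axis times angle).
In Python, from workcell import * gives the robot as it stands.
- The arm moves only by the tool send_rows, never from a script. Its argument "increments" is a list that holds one entry, the list of rows, each a list of 6 numbers: the shift along the tool's x, y, z in mm, then the turn, a rotation vector about the tool's x, y, z in rad. A call has 1 to 10 rows; each row shifts and turns the commanded pose from where the row before left it, along the tool's axes as they then stand; what a row does not reach is not made up. A row lasts 1/8 s, in which the tool goes at most 62.5 mm and 10.7 degrees, less where a joint would pass 70% of its speed; a pose out of reach is approached as far as the arm can. A call with a gripper value outside its range is refused whole. "grip" is the opening, from 0 (shut) to 1 (fully open), set as the call begins (left out, the last holds). The fingers move at their own pace and stop on an object; "grip_force" is the grip in N (left out, the last holds). Time passes only in rows, so rows that do not move let the fingers close. It gives the time, the measured TCP pose, the force, the opening and the grip force at its end, in the units of the state.
- state(): the state, without advancing time (a new reading comes with each control period).
- snapshot(name): name is "scene" or "top" or "wrist"; returns (picture, depth): 480x640x3 uint8, blue, green, red; 480x640 float32, m along the optical axis (not along the pixel's ray), 0 where there is no reading.
- camera_params(name): a dict with "fx", "fy", "cx", "cy" (pixels), "world_to_cam" (4x4, takes a point from world to camera coordinates); the wrist camera has in their place "hand_eye" (4x4, takes a point from camera to tool coordinates, whose origin is the TCP and whose axes are the flange's). Camera axes: x right, y down, z forward; pixel columns grow to the right and rows downward; lengths in m; the calibration is good to about 2 mm. A picture is of the moment at which its call begins: read the wrist's pose just before it. camera_params takes no time and is no camera call.
- job_done(): hands the job in; it is judged then, once.
The state is a dict: "clock": time; "joint_positions": joint angles; "joint_velocities": joint speeds; "tau": joint torques, N m; "position": TCP position; "tool_rot": TCP orientation; "contact_force": force on the tool from outside, world axes, zero at the start; "ft_torque": the same for the moment, N m; "opening": opening from 0.0 (shut) to 1.0 (fully open); "gripper_force": force on a finger pad.
Only numpy, scipy, OpenCV 4.12 (cv2) and the standard library are available. Lean on these libraries where they do the work, as an engineer would, in place of code of your own. Each camera call takes 0.05 s, during which the arm holds its last target. There are 200 camera calls.

## Working session

There is one attempt and no reset: what is moved stays moved. The work goes in short steps, Python scripts to look and compute and a tool call to move; the robot and the scene stay as the last step left them, time stands still between calls to the robot, and variables do not carry over. Pictures are saved under pics/ and viewed, at most 10 in all, crops included, and the job is handed in when it is done.

Besides the shell and the picture viewer there is one more tool, called as name([rows], argument=value, ...), one row to a line, values as JSON. send_rows: Moves the arm, as the interface text tells. Its arguments: {"type":"object","properties":{"increments":{"type":"array","items":{"type":"array","items":{"type":"array","items":{"type":"number"}}}},"grip":{"type":"number"},"grip_force":{"type":"number"}},"required":["increments"]}

```bash
mkdir -p pics
python3 - <<'E'
from workcell import *
import cv2,numpy as np
s=state();print({k:np.round(v,3).tolist() for k,v in s.items()})
for n in("scene","top"):
    p,d=snapshot(n);cv2.imwrite(f"pics/{n}0.png",p);np.savez(f"pics/{n}0.npz",p=p,d=d)
    c=camera_params(n);print(n,c)
print(camera_params("wrist"))
E
```

```text
{'clock': 0.0, 'joint_positions': [-1.416, 0.088, 1.372, 0.0, 1.684, -0.103], 'joint_velocities': [0.0, -0.001, -0.0, -0.001, -0.0, -0.001], 'tau': [0.0, -35.187, -31.327, -0.0, 0.011, 0.0], 'position': [0.14, -0.531, 0.303], 'tool_rot': [-3.113, -0.404, 0.0], 'contact_force': [0.839, 0.326, 0.26], 'ft_torque': [0.014, 0.045, 0.071], 'gripper_force': 0.0, 'opening': 0.999}
scene {'fx': 553.365940321862, 'fy': 553.365940321862, 'cx': 307.21731681074607, 'cy': 241.51560732741166, 'world_to_cam': array([[-0.74479532, -0.66718612,  0.01194174,  0.43639153],
       [-0.38193501,  0.41155181, -0.82749668,  0.27193673],
       [ 0.54717966, -0.62087662, -0.56134361,  1.12401356],
       [ 0.        ,  0.        ,  0.        ,  1.        ]])}
top {'fx': 447.31589222660716, 'fy': 447.31589222660716, 'cx': 322.45681444844945, 'cy': 239.8073407314254, 'world_to_cam': array([[-1.06909891e-03, -9.99967957e-01, -7.93364809e-03,
         4.83397771e-02],
       [-9.86345429e-01,  2.36103225e-03, -1.64672765e-01,
         5.67176794e-01],
       [ 1.64686220e-01,  7.64926606e-03, -9.86316348e-01,
         1.13041266e+00],
       [ 0.00000000e+00,  0.00000000e+00,  0.00000000e+00,
         1.00000000e+00]])}
{'fx': 425.03236571388476, 'fy': 425.03236571388476, 'cx': 312.0352898644651, 'cy': 243.65059735466883, 'hand_eye': array([[-1.11951791e-03, -9.64180380e-01, -2.65245058e-01,
         6.70405883e-02],
       [ 9.99999338e-01, -1.14982448e-03, -4.10147661e-05,
         3.26797807e-04],
       [-2.65439628e-04, -2.65244928e-01,  9.64181030e-01,
        -7.07767838e-02],
       [ 0.00000000e+00,  0.00000000e+00,  0.00000000e+00,
         1.00000000e+00]])}
```

View pics/top0.png

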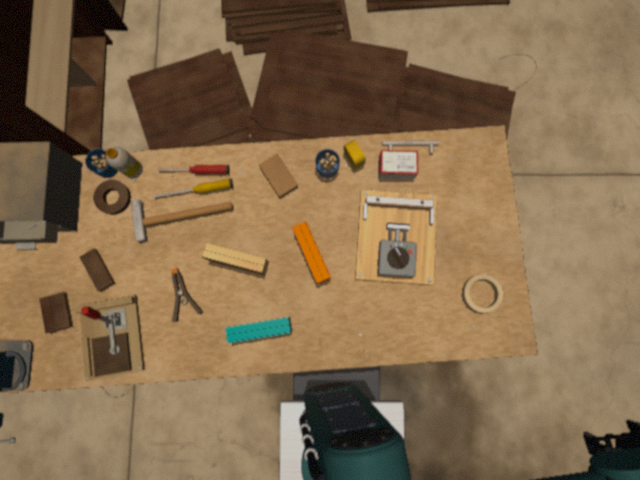

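View pics/scene0.png

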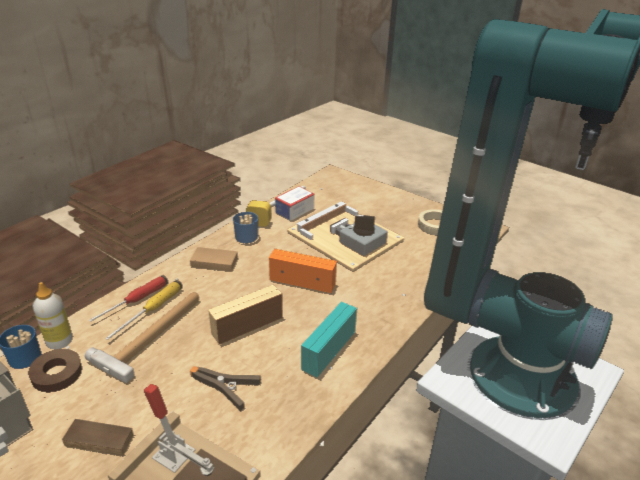

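The top view shows the board (205–265, 245–270) and the clamp (357–435, 190–283) with its fence at the far (+x) side. In the scene view the board's brown face points towards −x, so the board has to be turned by about half a turn. Next I measure both.

```bash
cat > h.py <<'E'
import numpy as np,cv2
from scipy.spatial.transform import Rotation as Ro
def cloud(d,c,T):  # depth -> world points, T cam->world
    v,u=np.mgrid[:d.shape[0],:d.shape[1]]
    P=np.stack([(u-c["cx"])/c["fx"]*d,(v-c["cy"])/c["fy"]*d,d],-1)
    return P@T[:3,:3].T+T[:3,3]
def tool(s):
    T=np.eye(4);T[:3,:3]=Ro.from_rotvec(s["tool_rot"]).as_matrix();T[:3,3]=s["position"];return T
def rect(xy):
    (cx,cy),(w,h),a=cv2.minAreaRect((xy*1000).astype(np.float32))
    if w<h:w,h,a=h,w,a+90
    return round(cx,1),round(cy,1),round(w,1),round(h,1),round(a,1)
E
python3 - <<'E'
from workcell import *
from h import *
c=camera_params("top");z=np.load("pics/top0.npz");d=z["d"]
W=cloud(d,c,np.linalg.inv(c["world_to_cam"]))
def comp(u0,u1,v0,v1,lo,hi):
    S=W[v0:v1,u0:u1].reshape(-1,3);m=(S[:,2]>lo)&(S[:,2]<hi);return S[m]
b=W[300:310,200:215,2];print("table z",np.median(b),b.std())
for n,a in dict(board=(195,275,235,280,.06,.08),fence=(358,440,190,225,.03,.045),base=(350,445,185,290,.006,.03),housing=(370,425,235,285,.045,.058),bar=(380,415,240,275,.085,.11)).items():
    S=comp(*a);print(n,len(S),rect(S[:,:2]),np.median(S[:,2]) if len(S) else 0)
E
```

```text
table z -0.0021210605462272936 0.0985468666106096
board 969 (518.8, 276.2, 160.2, 40.2, 75.2) 0.0679527434405478
fence 560 (647.9, -157.8, 184.5, 76.4, 85.9) 0.0344478613277448
base 4875 (584.1, -163.9, 250.6, 231.8, 175.7) 0.010959057011854734
housing 966 (519.4, -148.1, 95.9, 91.9, 85.3) 0.05063923145395666
bar 123 (520.1, -147.8, 52.1, 14.4, 31.4) 0.09373506833629808
```

send_rows([
  [[36,-43,0,0,0,0],[36,-43,0,0,0,0],[36,-43,0,0,0,0],[36,-43,0,0,0,0],[36,-43,0,0,0,0],[36,-43,0,0,0,0],[36,-43,0,0,0,0],[36,-43,0,0,0,0]],
], grip=1)

```text
clock: 1.1
position: [0.3312, -0.124, 0.3036]
tool_rot: [3.115, 0.403, 0.0]
contact_force: [1.9, 0.3, -0.0]
opening: 1.002
gripper_force: 0.0
```

send_rows([
  [[36,-43,0,0,0,0],[36,-43,0,0,0,0],[36,-43,0,0,0,0],[36,-43,0,0,0,0],[36,-43,0,0,0,0],[36,-43,0,0,0,0],[36,-43,0,0,0,0],[36,-43,0,0,0,0]],
])

```text
clock: 2.1
position: [0.5222, 0.282, 0.3032]
tool_rot: [3.115, 0.404, -0.001]
contact_force: [0.7, -0.8, -0.1]
opening: 0.998
gripper_force: 0.0
```

send_rows([
  [[0,0,0,0,0,-0.18],[0,0,0,0,0,-0.18],[0,0,0,0,0,-0.18],[0,0,0,0,0,-0.18],[0,0,0,0,0,-0.18],[0,0,0,0,0,-0.18],[0,0,0,0,0,-0.18],[0,0,0,0,0,-0.18],[0,0,0,0,0,-0.18],[0,0,0,0,0,-0.18]],
])

```text
clock: 3.35
position: [0.5216, 0.2802, 0.303]
tool_rot: [-1.612, -2.696, 0.002]
contact_force: [-0.1, 0.9, 0.5]
opening: 1.002
gripper_force: 0.0
```

send_rows([
  [[0,0,0,0,0,-0.18],[0,0,0,0,0,-0.18],[0,0,0,0,0,-0.18],[0,0,0,0,0,-0.18],[0,0,0,0,0,-0.18],[0,0,0,0,0,-0.18],[0,0,0,0,0,-0.18],[0,0,0,0,0,-0.18],[0,0,0,0,0,-0.18],[0,0,0,0,0,-0.18]],
])

```text
clock: 4.6
position: [0.5216, 0.2802, 0.3031]
tool_rot: [1.109, -2.938, 0.0]
contact_force: [-0.7, -0.7, -0.2]
opening: 0.996
gripper_force: 0.0
```

send_rows([
  [[0,0,0,0,0,-0.18],[0,0,0,0,0,-0.18],[0,0,0,0,0,-0.18],[0,0,0,0,0,-0.055],[0,0,0,0,0,0]],
])

```text
clock: 5.22
position: [0.5216, 0.2802, 0.3032]
tool_rot: [1.913, -2.49, -0.0]
contact_force: [0.3, 0.2, -0.2]
opening: 0.993
gripper_force: 0.0
```

Run:
```python
from workcell import *
from h import *
s=state();c=camera_params("wrist");p,d=snapshot("wrist")
cv2.imwrite("pics/w1.png",p)
T=tool(s);W=cloud(d,c,T@c["hand_eye"]);print(np.round(s["joint_positions"],3))
print("tool x yaw",np.degrees(np.arctan2(T[1,0],T[0,0])),s["position"])
S=W.reshape(-1,3);S=S[(d.ravel()>0)]
m=(S[:,2]>.055)&(S[:,2]<.085)&(np.hypot(S[:,0]-.519,S[:,1]-.276)<.1)
print(rect(S[m,:2]),np.median(S[m,2]),m.sum())
```

```text
[ 0.397  0.182  1.266 -0.     1.695 -2.484]
tool x yaw -104.91741981057321 [0.52164326 0.28020036 0.30315059]
(517.7, 277.0, 159.7, 40.2, 75.1) 0.07064917643425353 11852
```

View pics/w1.png

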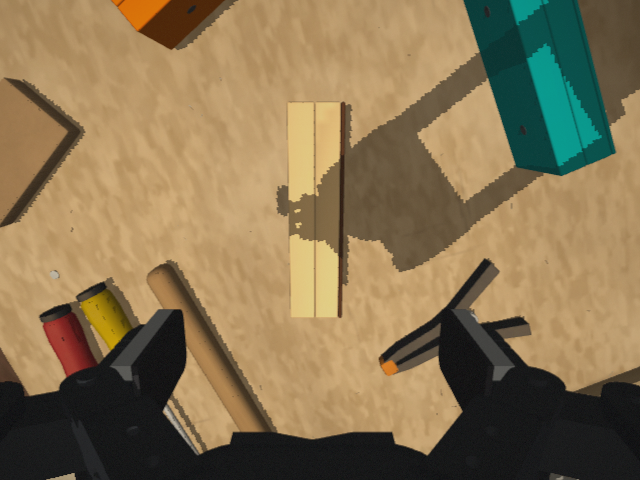

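The wrist view shows the board centred at pixel (315, 210) with the brown edge on its right, i.e. towards −x. The fingers have room on both sides.

send_rows([
  [[4,3,30,0,0,0],[0,0,35,0,0,0],[0,0,35,0,0,0],[0,0,35,0,0,0],[0,0,30,0,0,0],[0,0,20,0,0,0],[0,0,12,0,0,0],[0,0,0,0,0,0]],
])

```text
clock: 6.28
position: [0.5174, 0.2769, 0.1059]
tool_rot: [1.914, -2.489, -0.001]
contact_force: [0.8, -0.7, 0.5]
opening: 1.002
gripper_force: 0.0
```

send_rows([
  [[0,0,0,0,0,0],[0,0,0,0,0,0],[0,0,0,0,0,0],[0,0,0,0,0,0],[0,0,0,0,0,0],[0,0,0,0,0,0]],
], grip=0, grip_force=50)

```text
clock: 7.02
position: [0.5183, 0.2775, 0.1081]
tool_rot: [-1.914, 2.489, -0.001]
contact_force: [-1.7, -0.5, 4.3]
opening: 0.462
gripper_force: 52.0
```

send_rows([
  [[0,0,-10,0,0,0],[0,0,-25,0,0,0],[0,0,-35,0,0,0],[0,0,-35,0,0,0],[0,0,-30,0,0,0],[0,0,0,0,0,0]],
])

```text
clock: 7.78
position: [0.5188, 0.2775, 0.2444]
tool_rot: [-1.912, 2.486, -0.002]
contact_force: [-0.2, -0.8, -3.4]
opening: 0.461
gripper_force: 51.3
```

send_rows([
  [[0,0,0,0,0,0.16],[0,0,0,0,0,0.175],[0,0,0,0,0,0.175],[0,0,0,0,0,0.175],[0,0,0,0,0,0.175],[0,0,0,0,0,0.175],[0,0,0,0,0,0.175],[0,0,0,0,0,0.175],[0,0,0,0,0,0.175]],
])

```text
clock: 8.9
position: [0.5169, 0.2767, 0.2385]
tool_rot: [-0.398, -3.112, 0.005]
contact_force: [0.6, 0.7, -4.2]
opening: 0.463
gripper_force: 51.2
```

send_rows([
  [[0,0,0,0,0,0.175],[0,0,0,0,0,0.175],[0,0,0,0,0,0.175],[0,0,0,0,0,0.175],[0,0,0,0,0,0.175],[0,0,0,0,0,0.175],[0,0,0,0,0,0.175],[0,0,0,0,0,0.175],[0,0,0,0,0,0]],
])

```text
clock: 10.02
position: [0.517, 0.2768, 0.239]
tool_rot: [-2.303, -2.134, 0.007]
contact_force: [0.1, 0.7, -2.5]
opening: 0.465
gripper_force: 51.2
```

send_rows([
  [[-24,9,0,0,0,0],[-50,18,0,0,0,0],[-50,18,0,0,0,0],[-50,18,0,0,0,0],[-50,18,0,0,0,0],[-50,18,0,0,0,0],[-50,19,0,0,0,0],[-50,19,0,0,0,0],[-50,19,0,0,0,0],[0,0,0,0,0,0]],
])

```text
clock: 11.28
position: [0.6401, -0.162, 0.2392]
tool_rot: [-2.308, -2.129, 0.004]
contact_force: [-0.5, 0.3, -3.8]
opening: 0.459
gripper_force: 51.5
```

Run:
```python
from workcell import *
from h import *
s=state();c=camera_params("wrist");p,d=snapshot("wrist")
cv2.imwrite("pics/w2.png",p)
T=tool(s);W=cloud(d,c,T@c["hand_eye"]);print(np.round(s["joint_positions"],3))
print("tool x yaw",np.degrees(np.arctan2(T[1,0],T[0,0])),s["position"],s["opening"],s["contact_force"])
np.savez("pics/w2.npz",W=W,d=d,p=p)
S=W.reshape(-1,3);S=S[(d.ravel()>0)]
for n,lo,hi in(("top",.185,.22),("fence",.028,.04),("base",.006,.02),("housing",.046,.056),("bar",.088,.105)):
    m=(S[:,2]>lo)&(S[:,2]<hi)&(np.hypot(S[:,0]-.6,S[:,1]+.155)<.2)
    print(n,m.sum(),rect(S[m,:2]) if m.sum() else 0,np.median(S[m,2]))
```

```text
[-0.333  0.354  1.181 -0.002  1.61  -0.252]
tool x yaw 85.37595372280877 [ 0.64011759 -0.16197349  0.23915646] 0.45857147089296363 [-0.49443015  0.31838884 -3.75397591]
top 62028 (642.1, -134.6, 105.4, 104.3, 85.5) 0.2018157262166168
fence 3024 (636.4, -131.4, 311.3, 138.8, 177.2) 0.0310368477606435
base 34437 (621.4, -155.1, 324.6, 209.8, 175.7) 0.0126938149544642
housing 28001 (636.7, -152.3, 326.9, 100.8, 177.4) 0.05331253318924706
bar 2654 (519.5, -147.4, 53.8, 14.2, 30.0) 0.0963819044373126
```

View pics/w2.png

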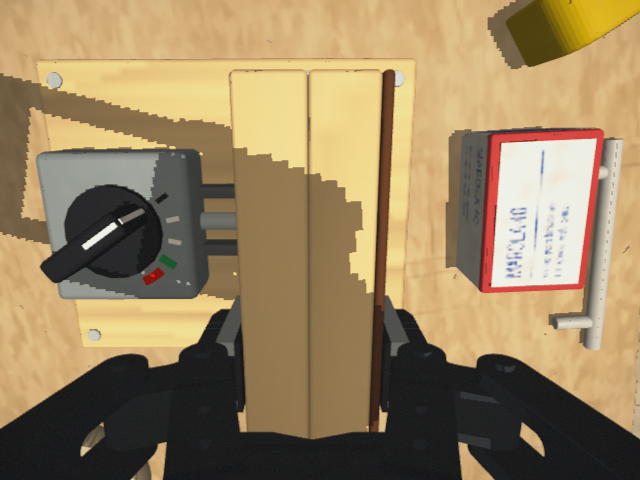

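The brown face (right edge, pixel column 390) now points to the fence side. The dial bar is visible at pixel (100, 235). Next I measure how the board sits in the hand and where the dial is.

Run:
```python
import sys
from h import *
from workcell import *
z=np.load("pics/w2.npz");W=z["W"];d=z["d"]
m=np.zeros(d.shape,bool);m[60:290,215:400]=1
m&=(W[...,2]>.194)&(W[...,2]<.215);S=W[m]
print(np.percentile(S[:,2],[2,50,98]))
# board top plane and extents in clamp axes (yaw -4.5)
a=np.radians(-4.5);ex=np.array([np.cos(a),np.sin(a)]);ey=np.array([-ex[1],ex[0]])
o=np.array([.5197,-.1478])+.125*ex
q=(S[:,:2]-o)*1000;X=q@ex;Y=q@ey
A=np.c_[X,Y,np.ones(len(X))];print("z slope",np.linalg.lstsq(A,S[:,2]*1000,rcond=None)[0])
e=[]
for y in range(-20,70,10):
    k=abs(Y-y)<2;e.append((y,*np.round(np.percentile(X[k],[.3,99.7]),1)) if k.sum() else (y,0))
print(e,"Ymax",np.percentile(Y,99.8),"clamp o",o)
p=(state()["position"][:2]-o)*1000;print("tcp in clamp",p@ex,p@ey)
# housing
m=(W[...,2]>.045)&(W[...,2]<.06);m[:,210:]=0;m[:130]=0;m[310:]=0;print("housing",rect(W[m][:,:2]))
```

```text
[0.20032337 0.20174568 0.20303047]
z slope [-3.25118745e-03 -5.44021959e-04  2.01745823e+02]
[(-20, 0), (-10, 0), (0, 0), (10, 0), (20, np.float64(-23.6), np.float64(16.0)), (30, np.float64(-23.7), np.float64(16.0)), (40, np.float64(-23.7), np.float64(15.9)), (50, np.float64(-23.6), np.float64(16.0)), (60, np.float64(-23.6), np.float64(16.0))] Ymax 75.23727844664647 clamp o [ 0.64431467 -0.15760739]
tcp in clamp -4.2514415936224115 -2.2652152673406905
housing (519.6, -146.9, 94.5, 92.1, 85.5)
```

send_rows([
  [[5,-0.7,10,0,0,0],[0,0,25,0,0,0],[0,0,25,0,0,0],[0,0,18,0,0,0],[0,0,10,0,0,0],[0,0,0,0,0,0]],
])

```text
clock: 12.08
position: [0.6397, -0.152, 0.1531]
tool_rot: [-2.304, -2.133, 0.001]
contact_force: [-0.0, -0.6, -2.7]
opening: 0.463
gripper_force: 51.6
```

send_rows([
  [[0,0,5,0,0,0],[0,0,5,0,0,0],[0,0,5,0,0,0],[0,0,5,0,0,0],[0,0,0,0,0,0]],
])

```text
clock: 12.7
position: [0.6396, -0.1526, 0.133]
tool_rot: [-2.306, -2.132, 0.001]
contact_force: [-0.6, 0.2, -3.1]
opening: 0.467
gripper_force: 51.6
```

The arm had not settled when that picture was taken, so the board now sits about 4.6 mm off in clamp y. I'll correct that and then lower it to contact.

send_rows([
  [[-2,0.2,0,0,0,0],[-2,0.2,0,0,0,0],[0,0,4,0,0,0],[0,0,3,0,0,0],[0,0,2,0,0,0],[0,0,2,0,0,0],[0,0,0,0,0,0],[0,0,0,0,0,0]],
])

```text
clock: 13.7
position: [0.6402, -0.1567, 0.123]
tool_rot: [2.306, 2.133, 0.0]
contact_force: [1.1, -0.1, -2.3]
opening: 0.461
gripper_force: 51.6
```

send_rows([
  [[0,0,1,0,0,0],[0,0,1,0,0,0],[0,0,1,0,0,0],[0,0,0,0,0,0]],
])

```text
clock: 14.2
position: [0.6401, -0.1567, 0.1202]
tool_rot: [2.306, 2.133, -0.0]
contact_force: [-1.1, -0.1, -1.1]
opening: 0.462
gripper_force: 51.6
```

send_rows([
  [[0,0,0.7,0,0,0],[0,0,0.7,0,0,0],[0,0,0,0,0,0],[0,0,0,0,0,0]],
])

```text
clock: 14.7
position: [0.6402, -0.1566, 0.1202]
tool_rot: [2.306, 2.133, 0.0]
contact_force: [-2.5, 1.9, 4.6]
opening: 0.462
gripper_force: 52.7
```

send_rows([
  [[0,0,0,0,0,0],[0,0,0,0,0,0],[0,0,0,0,0,0],[0,0,0,0,0,0]],
], grip=0.8)

```text
clock: 15.2
position: [0.6401, -0.1567, 0.1183]
tool_rot: [-2.306, -2.133, 0.0]
contact_force: [0.4, -0.6, -0.7]
opening: 0.798
gripper_force: 0.0
```

send_rows([
  [[0,0,-10,0,0,0],[0,0,-25,0,0,0],[0,0,-40,0,0,0],[0,0,-40,0,0,0],[0,0,-30,0,0,0],[0,0,0,0,0,0],[0,0,0,0,0,0]],
])

```text
clock: 16.08
position: [0.6398, -0.1565, 0.2624]
tool_rot: [-2.305, -2.132, 0.001]
contact_force: [-0.3, -0.0, -0.1]
opening: 0.797
gripper_force: 0.0
```

send_rows([
  [[-0.7,-20,0,0,0,0],[0,-50,0,0,0,0.16],[9,-50,0,0,0,0.16],[0,0,0,0,0,0.165],[0,0,0,0,0,0.165],[0,0,0,0,0,0.165],[0,0,0,0,0,0.155],[0,0,0,0,0,0],[0,0,0,0,0,0]],
])

```text
clock: 17.2
position: [0.5234, -0.1312, 0.2622]
tool_rot: [-3.033, -0.815, 0.003]
contact_force: [-0.0, -0.8, -0.8]
opening: 0.8
gripper_force: 0.0
```

```bash
cat > look.py <<'E'
import sys
from workcell import *
from h import *
n=sys.argv[1];s=state();c=camera_params("wrist");p,d=snapshot("wrist");cv2.imwrite(f"pics/{n}.png",p)
T=tool(s);W=cloud(d,c,T@c["hand_eye"]);print(np.round(s["joint_positions"],3))
print("tool x yaw",np.degrees(np.arctan2(T[1,0],T[0,0])),s["position"])
S=W[d>0];r=np.hypot(S[:,0]-.5197,S[:,1]+.1477)
m=(S[:,2]>.088)&(S[:,2]<.105)&(r<.05);R=rect(S[m,:2]);print("bar",R,m.sum(),np.median(S[m,2]))
b=np.array(R[:2])/1000-s["position"][:2];print("shift tool xy mm",1000*b@T[:2,:2])
m=(S[:,2]>.075)&(S[:,2]<.088)&(r>.08)&(r<.2);print("board top",m.sum(),rect(S[m,:2]) if m.sum() else 0)
E
python3 look.py w3
```

```text
[-0.351  0.077  1.464 -0.     1.603  0.695]
tool x yaw 30.076220590799338 [ 0.523436   -0.13123107  0.2621778 ]
bar (519.8, -147.5, 52.1, 14.0, 30.0) 2029 0.09646841516285029
shift tool xy mm [-11.29963724  12.25629831]
board top 21104 (640.7, -156.9, 160.0, 40.7, 85.5)
```

View pics/w3.png

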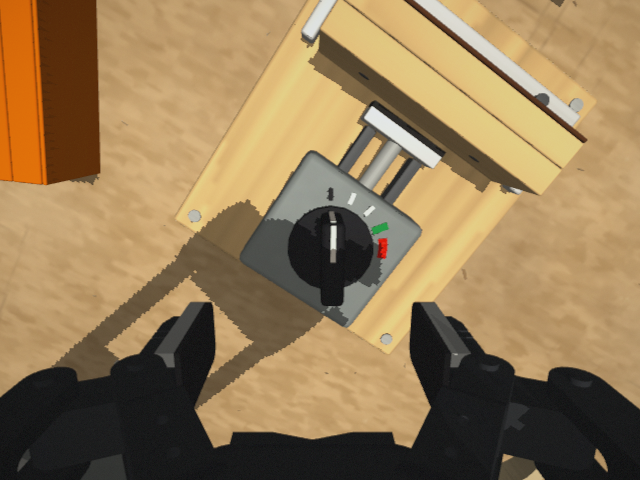

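The board stands in the slot with its brown face to the fence (edge at pixel 500, 70), clear of the hand. Now the dial.

send_rows([
  [[-6,6,20,0,0,0],[-5.3,6.3,30,0,0,0],[0,0,30,0,0,0],[0,0,25,0,0,0],[0,0,14,0,0,0],[0,0,4,0,0,0],[0,0,0,0,0,0],[0,0,0,0,0,0]],
])

```text
clock: 18.25
position: [0.5208, -0.1479, 0.1418]
tool_rot: [3.033, 0.812, 0.003]
contact_force: [-0.7, -0.7, -0.1]
opening: 0.801
gripper_force: 0.0
```

send_rows([
  [[0,0,0,0,0,0],[0,0,0,0,0,0],[0,0,0,0,0,0],[0,0,0,0,0,0],[0,0,0,0,0,0],[0,0,0,0,0,0],[0,0,0,0,0,0],[0,0,0,0,0,0]],
], grip=0, grip_force=60)

```text
clock: 19.25
position: [0.5199, -0.1471, 0.1409]
tool_rot: [-3.034, -0.812, 0.001]
contact_force: [-3.0, 4.9, 6.2]
opening: 0.156
gripper_force: 60.2
```

send_rows([
  [[0,0,0,0,0,0.08],[0,0,0,0,0,0.1],[0,0,0,0,0,0.1],[0,0,0,0,0,0.1],[0,0,0,0,0,0.1],[0,0,0,0,0,0.1],[0,0,0,0,0,0.1],[0,0,0,0,0,0.1],[0,0,0,0,0,0.1],[0,0,0,0,0,0]],
])

```text
clock: 20.5
position: [0.52, -0.1479, 0.1409]
tool_rot: [3.091, -0.555, -0.001]
contact_force: [-3.4, 2.8, 5.9]
opening: 0.158
gripper_force: 60.2
```

send_rows([
  [[0,0,0,0,0,0.08],[0,0,0,0,0,0.08],[0,0,0,0,0,0.08],[0,0,0,0,0,0.08],[0,0,0,0,0,0],[0,0,0,0,0,0],[0,0,0,0,0,0]],
])

```text
clock: 21.38
position: [0.5199, -0.148, 0.141]
tool_rot: [2.965, -1.031, -0.001]
contact_force: [-4.4, 1.5, 5.3]
opening: 0.153
gripper_force: 78.8
```

```bash
python3 look.py w4
python3 - <<'E'
from workcell import *
from h import *
p,d=snapshot("top");s=state();print(s["ft_torque"],s["contact_force"])
c=camera_params("top");W=cloud(d,c,np.linalg.inv(c["world_to_cam"]))
cv2.imwrite("pics/t4.png",cv2.resize(p[170:310,330:470],None,fx=4,fy=4))
S=W[d>0];m=(S[:,2]>.074)&(S[:,2]<.087)&(S[:,0]>.6)&(S[:,0]<.69)&(abs(S[:,1]+.157)<.1)
print("board",rect(S[m,:2]),m.sum())
E
```

```text
[-0.381  0.156  1.625 -0.003  1.361  1.86 ]
tool x yaw -38.355793864607115 [ 0.51985206 -0.14797274  0.14097802]
bar (519.3, -148.2, 46.9, 40.2, 2.7) 8823 0.09652943994027406
shift tool xy mm [-0.29188527  0.520791  ]
board top 14856 (637.2, -148.3, 76.3, 27.8, 85.2)
[0.12035832 0.75274425 1.89456627] [-4.24414911  0.78123431  5.25923008]
board (644.7, -156.8, 159.4, 41.0, 86.2) 626
```

View pics/w4.png

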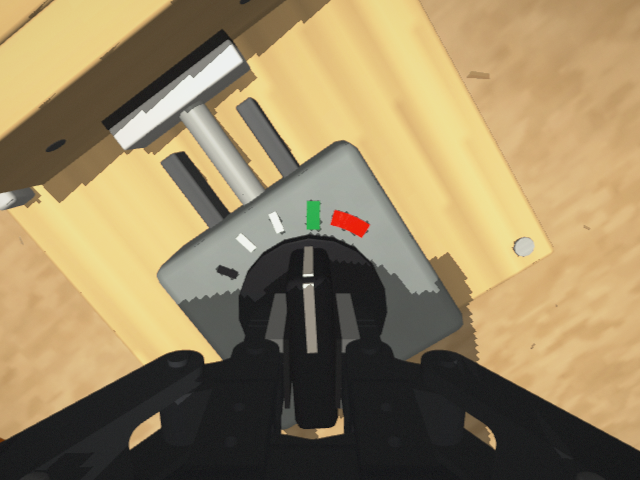

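The board is against the fence. The pointer (308, 250) looks about 2–3° short of the green mark at (313, 215). I'll measure the bar's angle.

```bash
cat > bar.py <<'E'
from workcell import *
from h import *
s=state();c=camera_params("wrist");p,d=snapshot("wrist");cv2.imwrite("pics/w5.png",p)
T=tool(s);W=cloud(d,c,T@c["hand_eye"])
m=(p.min(2)>110)&(W[...,2]>.09)&(W[...,2]<.102);m[:235]=0;m[365:]=0;m[:,:290]=0;m[:,330:]=0
S=W[m][:,:2]
vx,vy,_,_=cv2.fitLine((S*1000).astype(np.float32),cv2.DIST_HUBER,0,.01,.01).ravel()
a=np.degrees(np.arctan(vy/vx));y=np.degrees(np.arctan2(T[1,0],T[0,0]))
print(m.sum(),"line yaw",a,"tool yaw",y,"dial",np.radians(30-a),"z torque",s["ft_torque"],s["gripper_force"])
E
python3 bar.py
```

```text
707 line yaw -35.367096 tool yaw -38.354515545822345 dial 1.140871 z torque [0.12035832 0.75274425 1.89456627] 78.76241337507963
```

send_rows([
  [[0,0,0,0,0,0.03],[0,0,0,0,0,0.03],[0,0,0,0,0,0],[0,0,0,0,0,0],[0,0,0,0,0,0]],
])

```text
clock: 22.15
position: [0.5204, -0.1484, 0.1411]
tool_rot: [2.931, -1.125, 0.003]
contact_force: [-3.2, -1.4, 5.1]
opening: 0.154
gripper_force: 113.7
```

```bash
python3 bar.py
```

```text
710 line yaw -35.416687 tool yaw -42.00352440357404 dial 1.1417365 z torque [-0.38025915  0.41300309  1.97125457] 113.68665408343077
```

Run:
```python
import cv2
p=cv2.imread("pics/w5.png");cv2.imwrite("pics/w5c.png",cv2.resize(p[180:430,210:430],None,fx=2.4,fy=2.4,interpolation=cv2.INTER_CUBIC))
```

```text
(no output)
```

View pics/w5c.png

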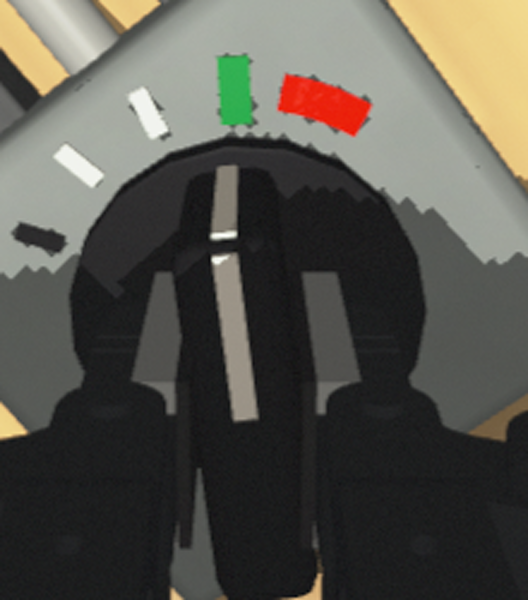

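Run:
```python
from workcell import *
from h import *
s=state();print(np.round(s["tau"],3),np.round(s["ft_torque"],3),np.round(s["joint_positions"],4))
c=camera_params("wrist");p,d=snapshot("wrist");T=tool(s);W=cloud(d,c,T@c["hand_eye"])
h=cv2.cvtColor(p,cv2.COLOR_BGR2HSV);sat=(h[...,1]>150)&(h[...,2]>80)&(W[...,2]<.06)&(W[...,2]>.045)
ax=np.array([.5197,-.1478])
for n,m in(("green",sat&(abs(h[...,0]-65.)<20)),("red",sat&((h[...,0]<8)|(h[...,0]>172)))):
    q=W[m][:,:2]-ax;a=np.degrees(np.arctan2(q[:,1],q[:,0]));print(n,m.sum(),a.mean(),a.min(),a.max(),np.hypot(*q.mean(0)))
m=(p.min(2)>110)&(W[...,2]>.09)&(W[...,2]<.102);m[:235]=0;m[365:]=0;m[:,:290]=0;m[:,330:]=0
q=W[m][:,:2]-ax;k=np.hypot(*q.T)>.012;a=np.degrees(np.arctan2(q[k,1],q[k,0]));print("pointer",a.mean(),q[k].mean(0))
```

```text
[ -0.825 -32.965 -27.349   1.163  -0.552   1.989] [-0.301  0.387  1.993] [-0.3816  0.1567  1.6244 -0.0022  1.3589  1.9227]
green 335 -39.59931910347463 -44.00986514709221 -35.49969698056615 0.03535739768485467
red 561 -62.838123168230204 -74.55983229913582 -51.598484793456095 0.0354814817033216
pointer -36.81141659073246 [ 0.01547566 -0.01154959]
```

Joint 6 shows about 2 N m, well over the expected 0.25, and the bar has twisted in the jaws without moving. I'll back off a little and see how torque and bar respond.

send_rows([
  [[0,0,0,0,0,-0.06],[0,0,0,0,0,-0.04],[0,0,0,0,0,0],[0,0,0,0,0,0]],
])

```text
clock: 22.75
position: [0.5205, -0.1484, 0.141]
tool_rot: [2.982, -0.984, 0.003]
contact_force: [-2.2, -1.1, 5.0]
opening: 0.151
gripper_force: 85.1
```

```bash
python3 bar.py
```

```text
702 line yaw -32.425343 tool yaw -36.536075494455424 dial 1.0895277 z torque [-0.33170148  0.35091122  0.79473   ] 85.10008133947849
```

send_rows([
  [[0,0,0,0,0,-0.06],[0,0,0,0,0,-0.04],[0,0,0,0,0,0],[0,0,0,0,0,0]],
])

```text
clock: 23.3
position: [0.5201, -0.1481, 0.1409]
tool_rot: [3.028, -0.838, 0.0]
contact_force: [-2.9, -0.5, 6.2]
opening: 0.155
gripper_force: 60.6
```

```bash
python3 bar.py
```

```text
690 line yaw -29.790277 tool yaw -30.93114145654995 dial 1.0435371 z torque [-0.07143566  0.57560957  0.11645986] 60.641030073165894
```

Run:
```python
from workcell import *
from h import *
s=state();c=camera_params("wrist");p,d=snapshot("wrist");T=tool(s);W=cloud(d,c,T@c["hand_eye"])
a=np.radians(-4.5);ex=np.array([np.cos(a),np.sin(a)]);ey=np.array([-ex[1],ex[0]]);o=np.array([.5197,-.1478])+.125*ex
S=W[d>0];q=(S[:,:2]-o)*1000;C=np.c_[q@ex,q@ey,S[:,2]*1000]
m=(C[:,2]>75)&(C[:,2]<90)&(C[:,0]>-30)
B=C[m];print("board n",len(B),"x",np.percentile(B[:,0],[.5,99.5]),"y",np.percentile(B[:,1],[.5,99.5]),"fit",np.linalg.lstsq(np.c_[B[:,:2],np.ones(len(B))],B[:,2],rcond=None)[0])
for y in(-40,-20,0,20,40):
    k=abs(B[:,1]-y)<2
    if k.sum()>5:print(y,np.percentile(B[k,0],.5))
m=(C[:,2]>31)&(C[:,2]<42)&(abs(C[:,1])<32)&(C[:,0]>-60)&(C[:,0]<-10);print("pad top",m.sum(),C[m].min(0),C[m].max(0))
m=(C[:,2]>40)&(C[:,2]<70)&(C[:,0]>-40)&(C[:,0]<0);f=C[m];print("face tilt",np.linalg.lstsq(np.c_[f[:,1:],np.ones(len(f))],f[:,0],rcond=None)[0],len(f))
print(s["tau"][5],s["ft_torque"])
```

```text
board n 13708 x [-21.28277718   1.37719697] y [-18.01967396  50.28014135] fit [ 1.18583419e-01 -2.43254321e-03  8.37601700e+01]
-20 -21.430517358206217
0 -21.265607595332604
20 -21.270208330421397
40 -21.275745954708633
pad top 7318 [-59.84725488 -31.99099222  31.00268003] [-20.28387196  31.98537688  41.99741124]
face tilt [-1.00601301e-03  4.86546844e-04 -2.08794332e+01] 8001
0.11772085446864367 [-0.11689739  0.55442474  0.1752128 ]
```

send_rows([
  [[0,0,0,0,0,-0.1],[0,0,0,0,0,-0.1],[0,0,0,0,0,0],[0,0,0,0,0,0]],
])

```text
clock: 23.9
position: [0.5201, -0.1479, 0.1409]
tool_rot: [-3.096, 0.531, -0.0]
contact_force: [-3.6, -0.0, 6.0]
opening: 0.155
gripper_force: 60.9
```

```bash
python3 bar.py
```

```text
675 line yaw -18.198057 tool yaw -19.451713423733104 dial 0.84121484 z torque [0.02294908 0.58361407 0.15800181] 60.904269218444824
```

send_rows([
  [[0,0,0,0,0,0.07],[0,0,0,0,0,0.07],[0,0,0,0,0,0.07],[0,0,0,0,0,0.04],[0,0,0,0,0,0.03],[0,0,0,0,0,0],[0,0,0,0,0,0]],
], grip_force=30)

```text
clock: 24.82
position: [0.52, -0.1481, 0.141]
tool_rot: [2.992, -0.953, 0.0]
contact_force: [-4.1, -0.4, 4.6]
opening: 0.153
gripper_force: 70.1
```

```bash
python3 bar.py
```

```text
714 line yaw -33.001007 tool yaw -35.34401309968353 dial 1.099575 z torque [-0.08187431  0.55658177  0.99700108] 70.13876474986318
```

send_rows([
  [[0,0,0,0,0,-0.14],[0,0,0,0,0,-0.17],[0,0,0,0,0,-0.17],[0,0,0,0,0,-0.17],[0,0,0,0,0,-0.17],[0,0,0,0,0,-0.17],[0,0,0,0,0,-0.14],[0,0,0,0,0,0]],
])

```text
clock: 25.88
position: [0.5202, -0.1469, 0.1409]
tool_rot: [-3.037, -0.794, -0.002]
contact_force: [-2.9, 3.6, 5.9]
opening: 0.15
gripper_force: 60.3
```

send_rows([
  [[0,0,0,0,0,0],[0,0,0,0,0,0],[0,0,-4,0,0,0],[0,0,0,0,0,0]],
], grip=0.4)

```text
clock: 26.38
position: [0.5205, -0.1479, 0.1448]
tool_rot: [3.038, 0.796, 0.001]
contact_force: [-0.1, -0.1, 0.6]
opening: 0.395
gripper_force: 0.0
```

Run:
```python
from workcell import *
from h import *
p,d=snapshot("wrist");s=state();cv2.imwrite("pics/w6.png",p);T=tool(s)
print(np.degrees(np.arctan2(T[1,0],T[0,0])),np.round(s["tau"][5],3),np.round(s["contact_force"],2),np.round(s["ft_torque"],2),s["position"])
```

```text
29.36174224795089 0.002 [-0.86 -0.19 -0.62] [0.05 0.01 0.02] [ 0.52036126 -0.1478245   0.14473698]
```

View pics/w6.png

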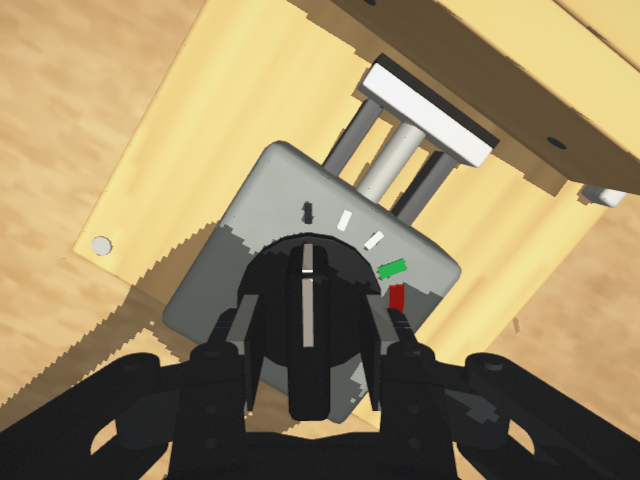

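The dial is back at rest and the board stays by the fence. I'll regrip 4 mm higher and turn again.

send_rows([
  [[-0.5,0,0,0,0,0],[0,0,0,0,0,0],[0,0,0,0,0,0],[0,0,0,0,0,0],[0,0,0,0,0,0]],
], grip=0, grip_force=30)

```text
clock: 27.05
position: [0.5194, -0.1474, 0.1447]
tool_rot: [-3.038, -0.797, 0.001]
contact_force: [-2.7, 3.9, 3.9]
opening: 0.158
gripper_force: 30.7
```

send_rows([
  [[0,0,0,0,0,0.11],[0,0,0,0,0,0.14],[0,0,0,0,0,0.14],[0,0,0,0,0,0.14],[0,0,0,0,0,0.14],[0,0,0,0,0,0.14],[0,0,0,0,0,0.14],[0,0,0,0,0,0.11],[0,0,0,0,0,0.08],[0,0,0,0,0,0]],
])

```text
clock: 28.3
position: [0.5194, -0.1478, 0.1447]
tool_rot: [2.989, -0.964, -0.002]
contact_force: [-4.0, 2.4, 5.6]
opening: 0.159
gripper_force: 46.1
```

```bash
python3 bar.py
```

```text
675 line yaw -33.051483 tool yaw -35.74060311900203 dial 1.100456 z torque [0.44034564 0.71609748 1.11170346] 46.08873291523196
```

send_rows([
  [[0,0,0,0,0,0],[0,0,0,0,0,0.03],[0,0,0,0,0,0.03],[0,0,0,0,0,0.03],[0,0,0,0,0,0],[0,0,0,0,0,0]],
], grip=0, grip_force=110)

```text
clock: 29.1
position: [0.5194, -0.1478, 0.1449]
tool_rot: [2.944, -1.091, -0.001]
contact_force: [-4.9, 2.7, 6.9]
opening: 0.139
gripper_force: 123.9
```

```bash
python3 bar.py
python3 - <<'E'
from workcell import *
from h import *
p,d=snapshot("wrist");s=state();c=camera_params("wrist");T=tool(s);W=cloud(d,c,T@c["hand_eye"])
a=np.radians(-4.5);ex=np.array([np.cos(a),np.sin(a)]);ey=np.array([-ex[1],ex[0]]);o=np.array([.5197,-.1478])+.125*ex
S=W[d>0];q=(S[:,:2]-o)*1000;C=np.c_[q@ex,q@ey,S[:,2]*1000]
m=(C[:,2]>42)&(C[:,2]<70)&(C[:,0]>-40)&(C[:,0]<0);f=C[m];print("face x,y-slope,z-slope",np.linalg.lstsq(np.c_[np.ones(len(f)),f[:,1:]-[0,50]],f[:,0],rcond=None)[0])
m=(C[:,2]>33)&(C[:,2]<39)&(abs(C[:,1])<25)&(C[:,0]>-50)&(C[:,0]<-15);print("pad top x range",np.percentile(C[m,0],[1,99]),np.median(C[m,2]))
E
```

```text
668 line yaw -36.45105 tool yaw -40.671618225797765 dial 1.1597896 z torque [0.41449573 0.84443073 2.49617049] 123.89754336820289
face x,y-slope,z-slope [-2.08243921e+01 -7.03379123e-04  9.07220383e-04]
pad top x range [-34.69385125 -20.62185739] 36.717805572608185
```

send_rows([
  [[0,0,0,0,0,0.02],[0,0,0,0,0,0.02],[0,0,0,0,0,0],[0,0,0,0,0,0]],
])

```text
clock: 29.7
position: [0.5194, -0.1478, 0.1449]
tool_rot: [2.922, -1.147, -0.001]
contact_force: [-5.0, 2.2, 6.5]
opening: 0.137
gripper_force: 133.7
```

```bash
python3 bar.py
```

```text
675 line yaw -37.762142 tool yaw -42.87305359112248 dial 1.1826725 z torque [0.35621189 0.89616745 2.94639218] 133.71203380054794
```

send_rows([
  [[0,0,0,0,0,0],[0,0,0,0,0,0],[0,0,0,0,0,0],[0,0,0,0,0,0],[0,0,0,0,0,0],[0,0,0,0,0,0]],
])

```text
clock: 30.5
position: [0.5194, -0.1478, 0.145]
tool_rot: [2.922, -1.147, -0.001]
contact_force: [-5.0, 1.7, 6.6]
opening: 0.14
gripper_force: 133.7
```

```bash
python3 bar.py
```

```text
683 line yaw -37.86956 tool yaw -42.87403142965215 dial 1.1845473 z torque [0.35405693 0.88151207 2.99395051] 133.71271521085873
```

View pics/w5.png

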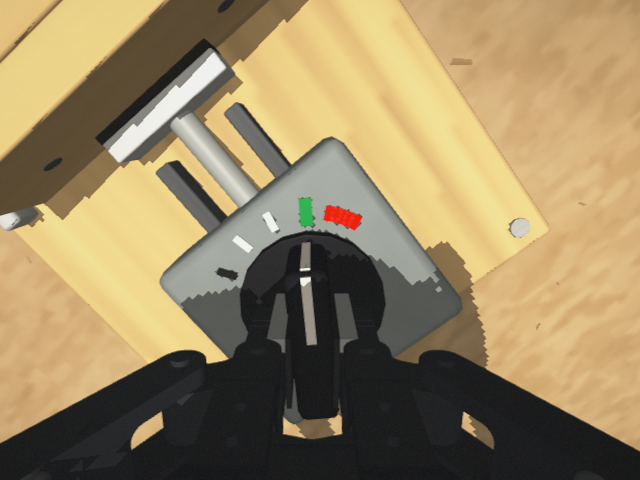

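The pointer (306, 245) is on the green mark (306, 212). It has held steady at about 1.18–1.19 rad for 0.75 s, and the pad is against the board. I'm handing in.

```bash
python3 -c "
from workcell import *
print(job_done())"
```

```text
the job is handed in; nothing more can be done
None
```

The job is handed in: the board stands in the clamp with its brown face to the fence, and the gripper is holding the dial at about 1.18 rad, on the green mark. Past about 1.05 rad the dial was far stiffer than described, taking about 3 N m to hold against the expected 0.25, and I did not find out why.

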